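# Open the top tea caddy in the block for a customer

## Robot

A 6-joint arm with a two-finger parallel gripper is mounted at the origin on the work surface. World frame = base frame: x ahead of the robot, y to its left, z up, the work surface at z = 0. Lengths are in m, angles in degrees, forces in N, time in s.
With the tool pointing down it reaches from about 0.4 to 0.825 m from the base axis. Payload 7 kg.
Tool frame: the origin (TCP) lies at the very end of the fingers, on their centre line; the grasp point (between the pads) lies 19 mm behind it; z points along the fingers, y is the line along which they close (so a half turn about z gives the same grasp; the last joint's range is limited). The gripper opens to 88 mm and grips with 3 to 60 N. Pads are 19 mm wide; open, the fingers measure 130 mm over their backs; the gripper's body (78 mm by 193 mm) begins 47 mm behind the grasp point.
Start: joints at [93.341, 20.546, 0.682, 0, -70.136, -16.507], TCP at [0.154, 0.657, 0.227] pointing down, gripper open.
Joint ranges: [-176.03, 176.03], [-82.01, 121.73], [-58.28, 71.71], [-173.87, 95.51], [-174.79, -0.11], [-173.66, 173.66]. Speed limits (degrees/s): [136.94, 136.94, 172.46, 180, 180, 180].

## Interface

Orientations are given as [roll, pitch, yaw] about the fixed x, y, z axes, in that order (R = Rz(yaw) Ry(pitch) Rx(roll)).
In Python, from plant import r gives the robot as it stands. The module is installed in compiled form; this text tells all that it offers.
- The arm moves only by the tool jog_arm, never from a script. Its arguments are lists of equal length, an entry for each row: "travel": the shift along the tool's x, y, z each as a share of 50 cm, from -1 to 1, a list of three; "dr": the turn, a rotation vector about the tool's x, y, z each as a share of 360 degrees, from -1 to 1, a list of three; "claw": the opening, from 0 (shut) to 1 (fully open). A call has exactly 10 rows; each row is the pose to reach, as a shift and turn from the pose commanded when the call began, along the tool's axes at that moment, turning the shorter way round; what a row does not reach only later rows make up. A row lasts 1/8 s, in which the tool goes at most 62.5 mm and 10.7 degrees, less where a joint would pass 70% of its speed; a pose out of reach is approached as far as the arm can. A call with a number of a shift or a turn outside -1 to 1 is refused whole. A call with a gripper value outside its range is refused whole. The fingers move at their own pace and stop on an object; "newtons" is the grip in N (left out, the last holds). Time passes only in rows, so rows that repeat a pose let the fingers close, or fill a call up. It gives the time, the measured TCP pose, the force, the opening and the grip force at its end, in the units of the state.
- r.get_state(): the state, without advancing time (a new reading comes with each control period).
- r.capture(name): name is "scene" or "side" or "wrist"; returns a dict with "pixels" (480x640x3 uint8, red, green, blue), "range_z" (480x640 float32, m along the optical axis (not along the pixel's ray), 0 where there is no reading), "fx", "fy", "cx", "cy" (pixels), "position" and "attitude" of the camera in the world; the wrist camera has in their place "hand_eye" (4x4, takes a point from camera to tool coordinates, whose origin is the TCP and whose axes are the flange's). Camera axes: x right, y up, looking along -z (the intrinsics and any distortion apply to the point x, -y, -z); pixel columns grow to the right and rows downward; lengths in m; the calibration is good to about 2 mm. A picture is of the moment at which its call begins: read the wrist's pose just before it.
- r.close_job(): hands the job in; it is judged then, once.
Trained networks look in the newest picture that a camera, given by its name, has taken for a name from the list of things; names that differ only in an ending like _2 or _b are one class to them, and where a whole thing is asked for, a point or a joint stands for the part that bears it (a point fixed in the world has none). Each returns a list of dicts, best first, with "conf" (0 to 1); they miss things now and then, are a little off and sometimes report something else, mostly with a low value. They report only what shows in the picture. A call takes as long as a camera call. They do not tell look-alikes from the thing itself.
- r.boxes_of(name, camera): "extent" ([left, top, right, bottom] in pixels, round what is visible of it).
- r.regions_of(name, camera): "pixels" (480x640 bool, what is visible of it) and "extent" ([left, top, right, bottom] in pixels, round what is visible of it).
- r.tip_of(name, camera): "at" ([column, row] in pixels: a listed point, or the origin of a listed thing).
The state is a dict: "time_s": time; "joints": joint angles; "qd": joint speeds; "joint_torque": joint torques, N m; "tcp_pos": TCP position; "eef_rot": TCP orientation; "contact_force": force on the tool from outside, world axes, zero at the start; "moment": the same for the moment, N m; "gripper_width": finger opening in m; "gripper_force": force on a finger pad.
Only numpy, scipy, OpenCV 4.12 (cv2) and the standard library are available. Lean on these libraries where they do the work, as an engineer would, in place of code of your own. Each camera call takes 0.05 s, during which the arm holds its last target. There are 200 camera calls.

## Task

A customer wants to look into the tea caddy that stands on top of the pile of tins: lift it off, lid on, and seat it fully down in the square recess of the wooden opening block, which keeps it from turning. Then unscrew its tight lid anticlockwise until it comes free, lift it and finish still holding it in the gripper, level and a couple of centimetres clear above the caddy's mouth, with the caddy left seated in the block. Leave everything else on the counter, the tins and the other caddy included, where it stands.

Things in the scene. Friction and masses are not known exactly. Their poses are not given: they have to be found in the camera images.
- caddy: The tea caddy to open, on top of the pile: hollow white glazed stoneware, square, 58 x 58 mm, 70 mm tall to its flat shoulder (corners 41 mm from the axis), 0.25 to 0.5 kg; above that a round neck 34 mm across, hidden by the lid. With its lid on it is 100 mm tall. Origin: centre of its underside; z up; x, y square to its sides. Any of its four quarter turns fits the recess.
- lid: Its round beech lid, 59 mm across, 28 mm tall, about 0.07 kg; a thin dark line carved across its top runs along its x axis. Origin: centre of its lower edge, 72 mm above the caddy's underside while on; z up. Springy seal and lugs hold it tight: turning takes up to 0.5 N m, more than the caddy's weight resists. Gripped by the lid, the caddy can be lifted and carried.
- lid_top (a point): Centre of the lid's flat top, 28 mm above its lower edge. The line starts 2 to 16 degrees clockwise (from above) of the caddy's x axis. Two inner tabs sit under two lugs on the neck; turned 50 to 68 degrees anticlockwise relative to the caddy the lid is free (it hardly rises) and up to about 115 degrees it lifts straight off; soon after it meets a stop, as it does within 20 degrees clockwise.
- mouth (a point): Centre of the caddy's open mouth (top of the seal on the neck), 85 mm above the caddy's underside; hidden under the lid at the start.
- block: The opening block, beech, 110 x 110 x 35 mm, screwed down (four small brass screw heads), with a square recess in its top, 64 mm wide, 25 mm deep, walls parallel to its sides, rim bevelled 4 mm. Origin: centre of the underside; z up, x and y along its sides. It may be on either side of the counter. In it the caddy can turn about 6 degrees before the walls brace it.
- recess_floor (a point): Centre of the floor of the block's recess, 10 mm above the counter.
- big_tin: Lower tin of the pile, plain steel, square, 122 mm wide, 45 mm tall, 0.6 kg, loose on the counter. Origin: centre of the underside.
- small_tin: Upper tin of the pile, plain steel, square, 96 mm wide, 40 mm tall, 0.4 kg, loose on the lower tin; the caddy stands loose on it, 85 mm above the counter. Origin: centre of the underside.
- other_caddy: A second caddy of the same look and size (100 mm tall), standing on the counter itself; leave it alone. Origin: centre of the underside.
- hare: Carved bog oak hare, dark, 42 mm base, 73 mm tall; leave it alone. Origin: centre of the underside.
- tower: Stone round tower with a pointed roof, 48 mm across, 150 mm tall; leave it alone. Origin: centre of the underside.
- teapot: Cottage teapot miniature with a conical roof, about 100 mm from spout to handle along its y axis, 68 mm tall; leave it alone. Origin: centre of the underside.
- whistle: Blue tin penny whistle lying on the counter along its x axis, 285 mm long, 14 mm high; leave it alone. Origin: under its middle.
- bookend: Brass shamrock bookend, foot 60 x 70 mm, 107 mm tall; leave it alone. Origin: centre of the underside.
Mind the look-alikes: they are no part of the job. Leave any green or purple look-alike of the small_tin alone. Leave any purple look-alike of the block alone.

How it is judged:
By the outcome, as a careful person would: the job done as asked, in the order asked, and still so for the second after the job is handed in, while the arm keeps its last pose, push and grip.
It also fails if it takes over 45 s, if anything falls off the work surface, if the arm or the gripper's body presses on something with over 40 N, if the wrist force passes 120 N, or if a joint passes its speed limit or range.

## Working session

There is one attempt and no reset: what is moved stays moved. The work goes in short steps, Python scripts to look and compute and a tool call to move; the robot and the scene stay as the last step left them, time stands still between calls to the robot, and variables do not carry over. Pictures are saved under pics/ and viewed, at most 10 in all, crops included, and the job is handed in when it is done.

Besides the shell and the picture viewer there is one more tool, called after "Emit:" as name(argument=value, ...) on one line, values as JSON. jog_arm: Moves the arm, as the interface text tells. Its arguments: {"type":"object","properties":{"travel":{"type":"array"},"dr":{"type":"array"},"claw":{"type":"array"},"newtons":{"type":"number"}},"required":["travel","dr","claw"]}

```bash
mkdir -p pics
cat > h.py <<'E'
import numpy as np, cv2
from scipy.spatial.transform import Rotation as R
from plant import r
def cap(name):
    s=r.get_state(); c=r.capture(name)
    if 'hand_eye' in c:
        T=np.eye(4); T[:3,:3]=R.from_euler('xyz',s['eef_rot'],degrees=True).as_matrix(); T[:3,3]=s['tcp_pos']
        c['T']=T@np.array(c['hand_eye'])
    else:
        T=np.eye(4); a=np.array(c['attitude'],float)
        T[:3,:3]=a if a.shape==(3,3) else (R.from_euler('xyz',a,degrees=True).as_matrix() if a.size==3 else R.from_quat(a).as_matrix())
        T[:3,3]=c['position']; c['T']=T
    return c
def cloud(c):
    v,u=np.mgrid[:480,:640]; z=c['range_z'].astype(float)
    P=np.stack([(u-c['cx'])/c['fx']*z,-(v-c['cy'])/c['fy']*z,-z],-1)
    W=P@c['T'][:3,:3].T+c['T'][:3,3]; W[z<=0]=np.nan
    return W
def save(c,n): cv2.imwrite('pics/'+n+'.png',c['pixels'][:,:,::-1])
E
python3 - <<'E'
from h import *
s=r.get_state(); print(s['eef_rot'],s['contact_force'],s['gripper_width'],s['time_s'])
np.set_printoptions(precision=3,suppress=True)
for n in ('scene','side'):
    c=cap(n); save(c,n+'0'); W=cloud(c); print(n,{k:c[k] for k in c if k not in('pixels','range_z','T')}); 
    for o in ('caddy','lid','block','small_tin','big_tin','hare','tower','bookend','teapot','whistle'):
        for d in r.regions_of(o,n)[:3]:
            p=W[d['pixels']]; p=p[~np.isnan(p[:,0])]
            print(o,round(d['conf'],2),[int(x) for x in d['extent']],np.median(p,0) if len(p) else None, np.percentile(p[:,2],98) if len(p) else None)
E
```

```text
[ 1.79904272e+02 -8.42482090e-03 -1.31725237e+01] [0.61955483 0.27627724 0.20089369] 0.08758419602170958 0.0
scene {'fx': 436.87608687863366, 'fy': 436.87608687863366, 'cx': 317.14991444446923, 'cy': 233.03460489015657, 'position': array([ 1.239, -0.333,  0.928]), 'attitude': array([44.545, -0.171, 65.362])}
caddy 0.94 [365, 195, 398, 224] [0.526 0.186 0.12 ] 0.15374461301961911
lid 0.71 [368, 184, 399, 204] [0.509 0.199 0.182] 0.18566654962861268
block 0.75 [227, 220, 278, 261] [ 0.372 -0.135  0.03 ] 0.03611027070099852
block 0.71 [223, 270, 284, 326] [ 0.569 -0.2    0.03 ] 0.03609474896422881
small_tin 0.95 [370, 273, 418, 319] [0.722 0.118 0.038] 0.04176515281660734
small_tin 0.92 [337, 175, 373, 206] [0.313 0.223 0.037] 0.04142477860175941
small_tin 0.6 [355, 206, 402, 242] [0.531 0.171 0.079] 0.08580590092352672
big_tin 0.71 [351, 221, 411, 257] [0.549 0.176 0.035] 0.046627124464050006
hare 0.79 [300, 233, 312, 254] [ 0.454 -0.005  0.022] 0.06832880252155481
tower 0.92 [256, 326, 282, 369] [ 0.757 -0.226  0.082] 0.14104210205281612
bookend 0.88 [439, 201, 470, 230] [0.571 0.433 
[... 711 characters left out ...]
157 0.078] 0.08584982355207009
small_tin 0.69 [207, 214, 259, 256] [0.295 0.206 0.036] 0.040981427973319585
small_tin 0.63 [377, 223, 429, 258] [0.702 0.114 0.037] 0.042178957499862134
big_tin 0.95 [280, 218, 340, 260] [0.49  0.15  0.027] 0.04560773671422944
hare 0.81 [291, 270, 311, 300] [ 0.443 -0.013  0.019] 0.0679210153359271
tower 0.65 [446, 285, 476, 355] [ 0.732 -0.24   0.069] 0.13834494814731232
tower 0.49 [282, 218, 343, 257] [0.49  0.15  0.028] 0.045444767790324726
bookend 0.53 [323, 159, 332, 203] [0.566 0.429 0.035] 0.14070417415498088
teapot 0.65 [402, 196, 427, 221] [0.77  0.239 0.032] 0.05747844094221115
whistle 0.24 [322, 170, 332, 198] [0.563 0.42  0.032] 0.07394262737992731
```

View pics/scene0.png

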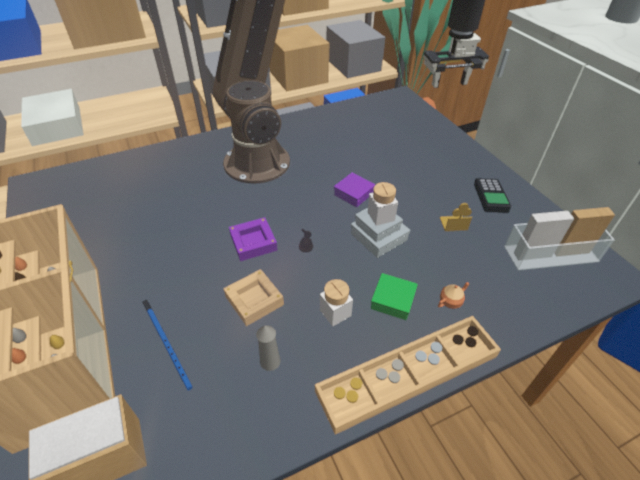

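```bash
cat >> h.py <<'E'
def rect(c,W,lo,hi,z0,z1):
    m=(W[...,2]>z0)&(W[...,2]<z1)&np.all(W[...,:2]>lo,-1)&np.all(W[...,:2]<hi,-1)
    return W[m],c['pixels'][m]
E
python3 - <<'E'
from h import *
np.set_printoptions(precision=3,suppress=True)
for n in ('scene','side'):
    c=cap(n); W=cloud(c)
    for nm,xy,h,z0,z1 in (('lid',(.50,.19),.07,.182,.19),('shoulder',(.5,.19),.07,.152,.16),('smalltin',(.51,.18),.1,.081,.089),('bigtin',(.51,.18),.12,.041,.049),('blkA',(.365,-.14),.09,.032,.04),('blkB',(.565,-.205),.09,.032,.04)):
        p,col=rect(c,W,np.array(xy)-h,np.array(xy)+h,z0,z1)
        if len(p)>5:
            b=cv2.minAreaRect(p[:,:2].astype(np.float32)); print(n,nm,len(p),np.array(b[0]),np.array(b[1]),b[2],np.median(p[:,2]),np.median(col,0),p[:,:2].mean(0))
E
```

```text
scene lid 207 [0.501 0.204] [0.057 0.057] 22.530885696411133 0.18364942621824165 [210. 180. 141.] [0.502 0.204]
scene shoulder 82 [0.502 0.205] [0.058 0.06 ] 84.18597412109375 0.1544726210574765 [188.  183.  180.5] [0.517 0.194]
scene smalltin 365 [0.499 0.199] [0.096 0.097] 11.09078598022461 0.08346812948367544 [168. 176. 180.] [0.513 0.185]
scene bigtin 346 [0.502 0.209] [0.121 0.123] 11.343494415283203 0.04353431748383613 [166. 175. 178.] [0.536 0.199]
scene blkA 483 [ 0.37  -0.135] [0.11  0.113] 87.91667175292969 0.03382613384631794 [149.  81. 186.] [ 0.373 -0.136]
scene blkB 743 [ 0.566 -0.2  ] [0.113 0.111] 10.808237075805664 0.0336619875353541 [202. 173. 136.] [ 0.569 -0.2  ]
side lid 174 [0.496 0.199] [0.055 0.06 ] 16.577417373657227 0.18342094329973457 [255. 232. 164.] [0.497 0.199]
side shoulder 95 [0.494 0.182] [0.027 0.057] 86.91974639892578 0.15458557250000837 [240. 219. 211.] [0.493 0.179]
side smalltin 440 [0.494 0.193] [0.097 0.102] 10.941168785095215 0.08323556589956571 [221. 225. 229.] [0.489 0.179]
side bigtin 319 [0.496 0.202] [0.122 0.125] 11.48796272277832 0.04340085600282595 [218. 220. 226.] [0.489 0.17 ]
side blkA 1074 [ 0.364 -0.14 ] [0.115 0.11 ] 87.80471801757812 0.03372238970499619 [189.  75. 235.] [ 0.364 -0.143]
side blkB 1143 [ 0.561 -0.204] [0.112 0.115] 10.885401725769043 0.03366451579109564 [253. 227. 158.] [ 0.561 -0.207]
```

The scene view shows the target caddy on the steel pile at (385,190). The beech block is at (254,297), with the purple and green look-alikes standing apart. The two cameras disagree by about 5 mm, so I'll refine with the wrist camera.

```bash
cat >> h.py <<'E'
def plan(x,y,z,yaw):
    s=r.get_state(); R0=R.from_euler('xyz',s['eef_rot'],degrees=True); R1=R.from_euler('xyz',[180,0,yaw],degrees=True)
    t=R0.inv().apply(np.array([x,y,z])-s['tcp_pos']); d=(R0.inv()*R1).as_rotvec(degrees=True)
    print('travel',np.round(t/.5,4).tolist(),'dr',np.round(d/360,4).tolist(),'rows',np.linalg.norm(t)/.0625,np.linalg.norm(d)/10.7)
E
python3 - <<'E'
from h import *
c=cap('wrist'); print(np.round(c['hand_eye'],3),c['fx'],c['cx'],c['cy']); plan(.5,.2,.33,-95)
E
```

```text
[[-0.001  0.967  0.255  0.068]
 [ 1.     0.001 -0.001  0.001]
 [-0.001  0.255 -0.967 -0.158]
 [ 0.     0.     0.     1.   ]] 332.99972726223257 323.67872055952625 236.3796891314826
travel [0.8825, 0.7326, -0.2068] dr [0.0, -0.0, 0.2273] rows 9.324144757628574 7.647953918881368
```

Emit:
jog_arm(travel=[[0.1, 0.08, -0.2], [0.882, 0.733, -0.207], [0.882, 0.733, -0.207], [0.882, 0.733, -0.207], [0.882, 0.733, -0.207], [0.882, 0.733, -0.207], [0.882, 0.733, -0.207], [0.882, 0.733, -0.207], [0.882, 0.733, -0.207], [0.882, 0.733, -0.207]], dr=[[0, 0, 0.03], [0, 0, 0.227], [0, 0, 0.227], [0, 0, 0.227], [0, 0, 0.227], [0, 0, 0.227], [0, 0, 0.227], [0, 0, 0.227], [0, 0, 0.227], [0, 0, 0.227]], claw=[1, 1, 1, 1, 1, 1, 1, 1, 1, 1])

```text
time_s: 2.5
tcp_pos: [0.5008, 0.1977, 0.3307]
eef_rot: [-180.0, 0.0, -95.0]
contact_force: [0.5, 0.8, -0.0]
gripper_width: 0.0874
gripper_force: 0.0
```

Run:
```python
from h import *
np.set_printoptions(precision=4,suppress=True)
s=r.get_state();print(s['tcp_pos'],s['eef_rot'],s['qd'],s['joints'])
c=cap('wrist'); save(c,'w1'); W=cloud(c)
for nm,h,z0,z1 in (('lid',.05,.181,.192),('shoulder',.06,.151,.161),('smalltin',.08,.08,.09),('bigtin',.1,.04,.05)):
    p,col=rect(c,W,np.array((.5,.2))-h,np.array((.5,.2))+h,z0,z1)
    if len(p)>5:
        b=cv2.minAreaRect(p[:,:2].astype(np.float32)); print(nm,len(p),np.array(b[0]),np.array(b[1]),b[2],np.median(p[:,2]),p[:,:2].mean(0))
        if nm=='lid': print(cv2.minEnclosingCircle(p[:,:2].astype(np.float32)))
for d in r.tip_of('lid_top','wrist')[:1]:
    u,v=map(int,d['at']);print(d['conf'],u,v,W[v,u])
im=cv2.resize(c['pixels'][:,:,::-1],None,fx=1.25,fy=1.25);cv2.imwrite('pics/w1.png',im)
```

```text
[0.5008 0.1977 0.3307] [-179.9552    0.0326  -94.9628] [-37.292    7.4723  11.7943  -0.3605  -4.4853  37.1513] [ 42.4164   4.5674  -6.5983   0.011  -78.78   -47.3814]
lid 2929 [0.4972 0.2027] [0.0578 0.0576] 83.67621612548828 0.18463318030088438 [0.4976 0.202 ]
((0.49763575196266174, 0.20274974405765533), 0.029354024678468704)
shoulder 444 [0.4978 0.2028] [0.0581 0.0577] 84.58184814453125 0.15454642126954268 [0.4964 0.1838]
smalltin 2698 [0.4954 0.1979] [0.0961 0.0959] 10.945144653320312 0.0846896575948739 [0.4908 0.1782]
bigtin 1674 [0.4979 0.2062] [0.1222 0.122 ] 11.239341735839844 0.04459835103040599 [0.5061 0.1967]
0.74 326 229 [0.4985 0.2011 0.1862]
```

View pics/w1.png

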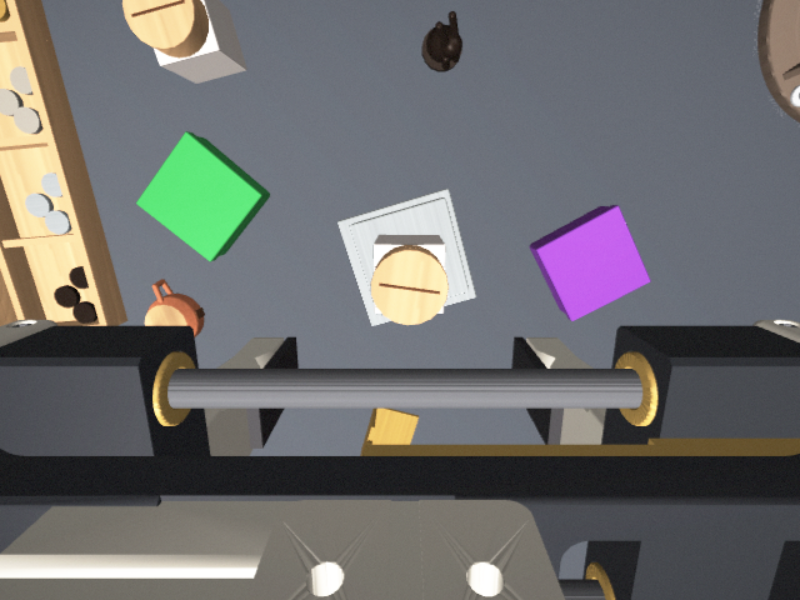

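The wrist view shows the lid at (410,286). The caddy sides are square to the fingers, and the line sits slightly clockwise of the caddy's axis. The arm was still settling, so I'll re-measure at rest.

Run:
```python
from h import *
np.set_printoptions(precision=4,suppress=True)
for i in range(2):c=cap('wrist')
s=r.get_state();print(s['time_s'],s['tcp_pos'],s['eef_rot'],s['qd'])
W=cloud(c)
for nm,h,z0,z1 in (('lid',.05,.181,.192),('shoulder',.06,.151,.161),('smalltin',.08,.08,.09),('bigtin',.1,.04,.05)):
    p,col=rect(c,W,np.array((.5,.2))-h,np.array((.5,.2))+h,z0,z1)
    b=cv2.minAreaRect(p[:,:2].astype(np.float32)); print(nm,len(p),np.array(b[0]),np.array(b[1]),b[2],np.median(p[:,2]))
    if nm=='lid':
        print(cv2.minEnclosingCircle(p[:,:2].astype(np.float32)))
        g=col.mean(1); q=p[(g<np.median(g)*.7)][:,:2]; e=np.linalg.svd(q-q.mean(0),full_matrices=False); a=e[2][0]; print('line',len(q),q.mean(0),np.degrees(np.arctan2(a[1],a[0]))%180,e[1])
x,y=cv2.minEnclosingCircle(rect(c,W,np.array((.45,.15)),np.array((.55,.25)),.181,.192)[0][:,:2].astype(np.float32))[0]
plan(x,y,.160,-95); plan(x,y,.215,-95)
```

```text
2.7 [0.5    0.1991 0.33  ] [179.9953   0.0064 -95.0099] [ 1.7985 -0.197  -0.3713 -0.1452  0.1875 -0.2685]
lid 2957 [0.4976 0.2027] [0.0578 0.0579] 21.420808792114258 0.18464005959547036
((0.4977284371852875, 0.2030496895313263), 0.029689807444810867)
line 145 [0.4977 0.1971] 154.7327818762944 [0.1654 0.1251]
shoulder 432 [0.4977 0.2028] [0.0579 0.0582] 84.63301849365234 0.15453787883590697
smalltin 2684 [0.4954 0.198 ] [0.0961 0.0961] 10.955366134643555 0.08466563012089037
bigtin 1689 [0.4979 0.2062] [0.1223 0.1221] 11.217268943786621 0.04454074461275437
travel [-0.0074, 0.0052, 0.34] dr [0.0, 0.0, -0.0] rows 2.7211840994983953 0.0011863010660712573
travel [-0.0074, 0.0052, 0.23] dr [0.0, 0.0, -0.0] rows 1.841643987244936 0.0011863010660712573
```

Emit:
jog_arm(travel=[[-0.007, 0.005, 0.12], [-0.007, 0.005, 0.22], [-0.007, 0.005, 0.28], [-0.007, 0.005, 0.32], [-0.007, 0.005, 0.34], [-0.007, 0.005, 0.34], [-0.007, 0.005, 0.34], [-0.007, 0.005, 0.34], [-0.007, 0.005, 0.34], [-0.007, 0.005, 0.34]], dr=[[0, 0, 0], [0, 0, 0], [0, 0, 0], [0, 0, 0], [0, 0, 0], [0, 0, 0], [0, 0, 0], [0, 0, 0], [0, 0, 0], [0, 0, 0]], claw=[1, 1, 1, 1, 1, 1, 0.6, 0.5, 0.4, 0.4], newtons=45)

```text
time_s: 3.95
tcp_pos: [0.4979, 0.2037, 0.1605]
eef_rot: [-180.0, 0.0, -94.9]
contact_force: [0.7, 0.2, 1.2]
gripper_width: 0.0577
gripper_force: 45.0
```

Emit:
jog_arm(travel=[[0, 0, -0.02], [0, 0, -0.06], [0, 0, -0.14], [0, 0, -0.22], [0, 0, -0.28], [0.1, -0.04, -0.28], [0.2, -0.08, -0.28], [0.3, -0.12, -0.28], [0.4, -0.155, -0.28], [0.433, -0.168, -0.28]], dr=[[0, 0, 0], [0, 0, 0], [0, 0, 0], [0, 0, 0], [0, 0, 0], [0, 0, -0.01], [0, 0, -0.02], [0, 0, -0.03], [0, 0, -0.04], [0, 0, -0.045]], claw=[0.4, 0.4, 0.4, 0.4, 0.4, 0.4, 0.4, 0.4, 0.4, 0.4])

```text
time_s: 5.2
tcp_pos: [0.5624, -0.0219, 0.2997]
eef_rot: [179.9, 0.0, -78.8]
contact_force: [0.3, 0.7, -4.9]
gripper_width: 0.0578
gripper_force: 45.0
```

Run:
```python
from h import *
np.set_printoptions(precision=4,suppress=True)
for i in range(3):c=cap('wrist')
s=r.get_state();print(s['time_s'],s['tcp_pos'],s['eef_rot'],s['contact_force'],s['joints'])
W=cloud(c)
p,col=rect(c,W,np.array((.48,-.29)),np.array((.65,-.12)),.031,.039)
b=cv2.minAreaRect(p[:,:2].astype(np.float32)); print(len(p),b,np.median(p[:,2]))
p,col=rect(c,W,np.array((.53,-.24)),np.array((.6,-.165)),.005,.015)
if len(p)>9:print('floor',cv2.minAreaRect(p[:,:2].astype(np.float32)),np.median(p[:,2]),len(p))
cv2.imwrite('pics/w2.png',c['pixels'][:,:,::-1])
d=cap('side');Z=cloud(d);cv2.imwrite('pics/s2.png',cv2.resize(d['pixels'][120:380,180:480,::-1],None,fx=2.5,fy=2.2))
```

```text
5.35 [ 0.5623 -0.0202  0.2996] [179.9135   0.0215 -78.825 ] [-0.5125  0.004  -5.0375] [ 17.8504   7.7423  -6.8916  -0.0325 -75.4495  -6.6672]
6417 ((0.5617868304252625, -0.20049715042114258), (0.11013058573007584, 0.10644317418336868), 11.143162727355957) 0.03482634867815709
floor ((0.5621457099914551, -0.2050323337316513), (0.06334244459867477, 0.060649238526821136), 11.110579490661621) 0.010023570051949537 2921
```

View pics/w2.png

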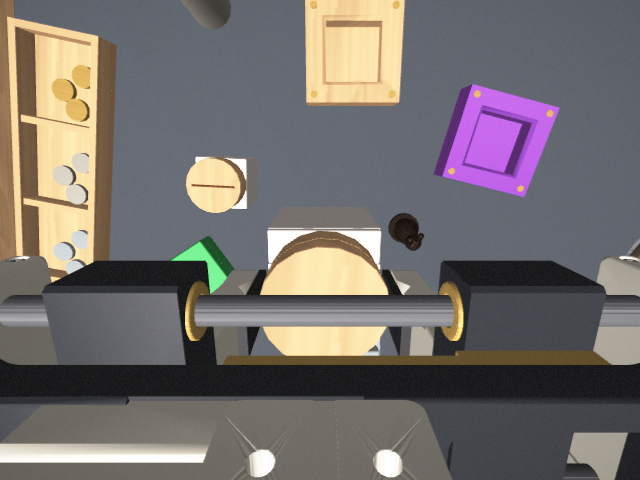

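View pics/s2.png

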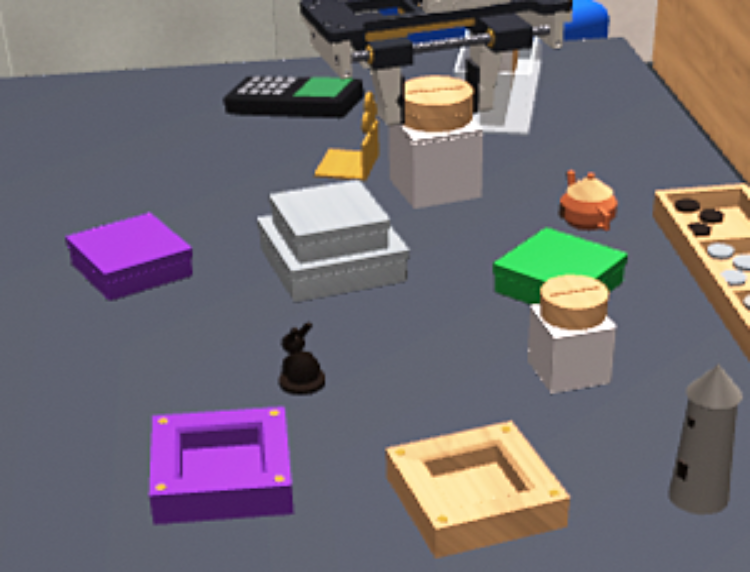

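The side view shows the caddy held level. The wrist view shows the block at the top centre, around (355,50), with its far edge clipped. Correcting for that clip, both the outline and the floor put the recess centre at about (0.562, -0.203), yaw 11°.

Emit:
jog_arm(travel=[[0.1, 0.02, 0], [0.2, 0.04, 0], [0.3, 0.06, 0], [0.3586, 0.0715, 0], [0.3586, 0.0715, 0.1], [0.3586, 0.0715, 0.2], [0.3586, 0.0715, 0.28], [0.3586, 0.0715, 0.34], [0.3586, 0.0715, 0.37], [0.3586, 0.0715, 0.385]], dr=[[0, 0, 0], [0, 0, 0], [0, 0, -0.001], [0, 0, -0.001], [0, 0, -0.001], [0, 0, -0.001], [0, 0, -0.001], [0, 0, -0.001], [0, 0, -0.001], [0, 0, -0.001]], claw=[0.4, 0.4, 0.4, 0.4, 0.4, 0.4, 0.4, 0.4, 0.4, 0.4])

```text
time_s: 6.65
tcp_pos: [0.5632, -0.2015, 0.1074]
eef_rot: [180.0, -0.0, -78.3]
contact_force: [0.5, -0.4, -2.6]
gripper_width: 0.0583
gripper_force: 45.0
```

Run:
```python
from h import *
np.set_printoptions(precision=4,suppress=True)
for i in range(2):c=cap('side')
s=r.get_state();print(s['time_s'],s['tcp_pos'],s['eef_rot'],s['contact_force'],s['moment'])
cv2.imwrite('pics/s3.png',cv2.resize(c['pixels'][240:390,300:460,::-1],None,fx=4,fy=4))
plan(.562,-.203,.085,-78.5)
```

```text
6.75 [ 0.5632 -0.2017  0.1077] [-179.9946   -0.0045  -78.298 ] [ 0.0829 -0.3378 -4.4777] [ 0.0439  0.0233 -0.023 ]
travel [0.002, 0.0028, 0.0455] dr [-0.0, -0.0, 0.0006] rows 0.3646659928770809 0.01889425278368912
```

View pics/s3.png

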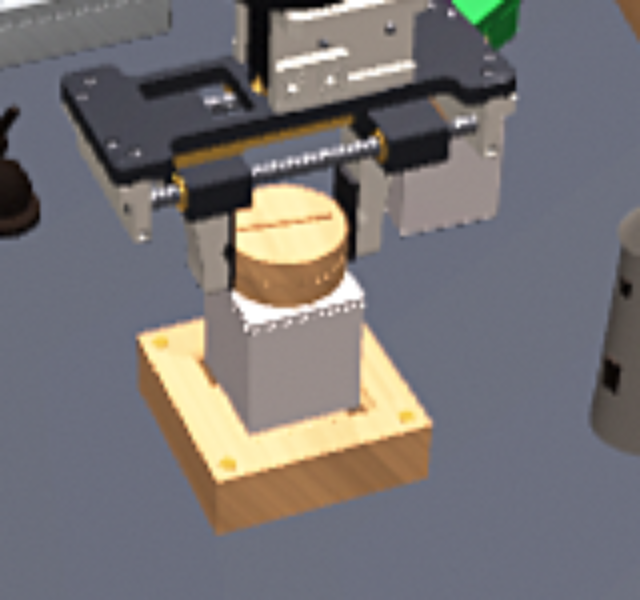

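The caddy sits squarely over the recess, with its base at the rim near (290,410). I'll lower it with a small correction.

Emit:
jog_arm(travel=[[0.002, 0.002, 0.0], [0.002, 0.002, 0.005], [0.002, 0.002, 0.012], [0.002, 0.002, 0.02], [0.002, 0.002, 0.028], [0.002, 0.002, 0.036], [0.002, 0.002, 0.042], [0.002, 0.002, 0.045], [0.002, 0.002, 0.046], [0.002, 0.002, 0.046]], dr=[[0, 0, 0], [0, 0, 0], [0, 0, 0], [0, 0, 0], [0, 0, 0], [0, 0, 0], [0, 0, 0], [0, 0, 0], [0, 0, 0], [0, 0, 0]], claw=[0.4, 0.4, 0.4, 0.4, 0.4, 0.4, 0.4, 0.4, 0.4, 0.4])

```text
time_s: 8.0
tcp_pos: [0.5622, -0.2034, 0.0854]
eef_rot: [-180.0, -0.0, -78.3]
contact_force: [-2.9, 0.4, 4.5]
gripper_width: 0.0582
gripper_force: 45.0
```

Run:
```python
from h import *
np.set_printoptions(precision=4,suppress=True)
c=cap('side')
s=r.get_state();print(s['time_s'],s['tcp_pos'],s['eef_rot'],s['contact_force'],s['moment'],s['joints'])
for n in('side','scene'):
    c=cap(n);W=cloud(c)
    for z0,z1 in((.104,.118),(.076,.0855)):
        p,col=rect(c,W,np.array((.52,-.245)),np.array((.605,-.16)),z0,z1)
        m=col.max(1)-col.min(1)
        p=p[(m<50)] if z0<.1 else p[m>40]
        print(n,len(p),np.percentile(p[:,2],[10,50,90]) if len(p) else 0, cv2.minAreaRect(p[:,:2].astype(np.float32)) if len(p)>5 else '')
```

```text
8.05 [ 0.5623 -0.2034  0.0854] [-179.9672   -0.0269  -78.3129] [-2.6189  0.7606  6.2318] [ 0.2894  1.2286 -0.0292] [ -1.1656  20.5745 -19.5375   0.0248 -49.85    12.8367]
side 471 [0.1066 0.1084 0.1101] ((0.5619988441467285, -0.20813769102096558), (0.058332331478595734, 0.05235389992594719), 52.53228759765625)
side 136 [0.0766 0.0787 0.0821] ((0.5622050762176514, -0.2235926389694214), (0.0809604600071907, 0.027301816269755363), 9.28767204284668)
scene 26 [0.1045 0.1071 0.11  ] ((0.5575063824653625, -0.2225416749715805), (0.013842363841831684, 0.04962283372879028), 69.3353271484375)
scene 54 [0.0765 0.0788 0.0828] ((0.5695891976356506, -0.2236991971731186), (0.05660541355609894, 0.012986634857952595), 12.824869155883789)
```

Emit:
jog_arm(travel=[[0, 0, 0], [0, 0, 0], [0, 0, 0], [0, 0, 0], [0, 0, 0], [0, 0, 0], [0, 0, 0], [0, 0, 0], [0, 0, 0], [0, 0, 0]], dr=[[0, 0, 0], [0, 0, -0.015], [0, 0, -0.035], [0, 0, -0.055], [0, 0, -0.075], [0, 0, -0.095], [0, 0, -0.115], [0, 0, -0.135], [0, 0, -0.155], [0, 0, -0.17]], claw=[0.4, 0.4, 0.4, 0.4, 0.4, 0.4, 0.4, 0.4, 0.4, 0.4], newtons=60)

```text
time_s: 9.4
tcp_pos: [0.5642, -0.2036, 0.0858]
eef_rot: [-180.0, -0.2, -16.9]
contact_force: [1.4, -0.4, 3.5]
gripper_width: 0.0579
gripper_force: 60.0
```

Run:
```python
from h import *
np.set_printoptions(precision=4,suppress=True)
c=cap('side')
s=r.get_state();print(s['time_s'],s['tcp_pos'],s['eef_rot'],s['contact_force'],s['moment'],s['joints'])
cv2.imwrite('pics/s4.png',cv2.resize(c['pixels'][240:390,300:460,::-1],None,fx=4,fy=4))
```

```text
9.45 [ 0.5642 -0.2036  0.0858] [-179.9735   -0.2485  -16.6632] [2.4934 0.6107 3.755 ] [-0.3083 -0.6354 -0.0192] [ -1.1639  20.5887 -19.4516   0.0535 -49.7132  74.4663]
```

View pics/s4.png

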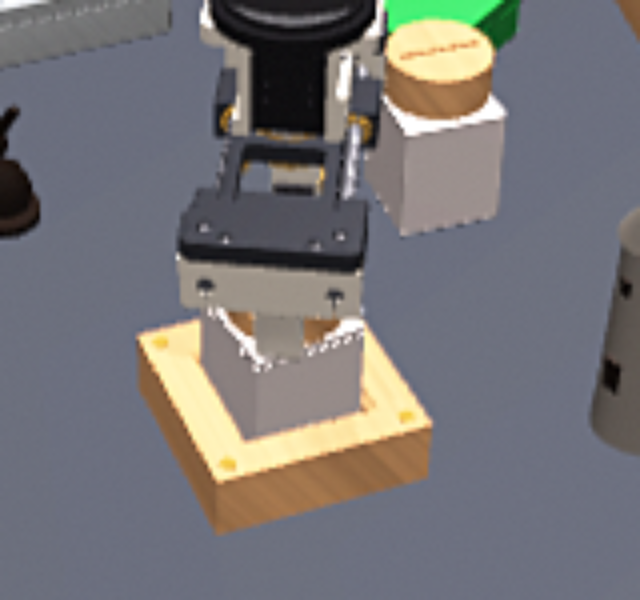

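The caddy is well down in the recess and has held its orientation, with the gripper now turned about 62°. I'll continue to about 92°.

Emit:
jog_arm(travel=[[0, 0, 0], [0, 0, 0], [0, 0, 0], [0, 0, 0], [0, 0, 0], [0, 0, 0], [0, 0, 0], [0, 0, 0], [0, 0, 0], [0, 0, 0]], dr=[[0, 0, -0.01], [0, 0, -0.025], [0, 0, -0.04], [0, 0, -0.055], [0, 0, -0.07], [0, 0, -0.08], [0, 0, -0.085], [0, 0, -0.085], [0, 0, -0.085], [0, 0, -0.085]], claw=[0.4, 0.4, 0.4, 0.4, 0.4, 0.4, 0.4, 0.4, 0.4, 0.4])

```text
time_s: 10.7
tcp_pos: [0.5635, -0.2034, 0.0858]
eef_rot: [179.9, -0.2, 13.4]
contact_force: [1.1, 0.6, 5.7]
gripper_width: 0.0573
gripper_force: 60.0
```

Run:
```python
from h import *
np.set_printoptions(precision=4,suppress=True)
s=r.get_state();print(s['time_s'],s['tcp_pos'],s['eef_rot'],s['contact_force'],s['moment'],s['joints'])
c=cap('wrist');W=cloud(c)
cv2.imwrite('pics/w5.png',c['pixels'][:,:,::-1])
for z0,z1 in((.074,.084),(.031,.039)):
    p,col=rect(c,W,np.array((.48,-.29)),np.array((.65,-.12)),z0,z1)
    if len(p)>5: print(len(p),cv2.minAreaRect(p[:,:2].astype(np.float32)),np.median(p[:,2]))
```

```text
10.7 [ 0.5635 -0.2034  0.0858] [179.9252  -0.1614  13.4172] [1.1066 0.5884 5.7187] [ 0.0783 -0.0382  0.0074] [ -1.1579  20.576  -19.479    0.0416 -49.7699 104.5482]
1677 ((0.5802796483039856, -0.19700774550437927), (0.020866066217422485, 0.05913293734192848), 17.105125427246094) 0.0796446129252262
10261 ((0.5622930526733398, -0.2024836540222168), (0.1101771742105484, 0.11073315143585205), 11.3091459274292) 0.03473387710590653
```

View pics/w5.png

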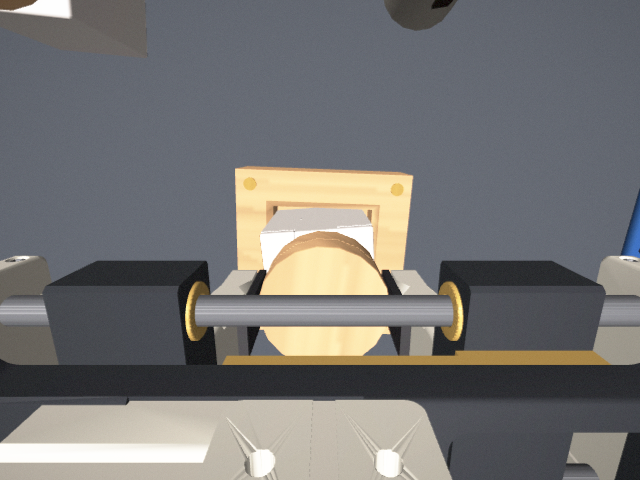

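The wrist view shows the caddy braced against the recess walls (yaw 17°) with its shoulder at 79.6 mm, so it is seated. The lid has turned about 85° relative to it. I'll lift slowly and check.

Emit:
jog_arm(travel=[[0, 0, -0.002], [0, 0, -0.004], [0, 0, -0.006], [0, 0, -0.009], [0, 0, -0.012], [0, 0, -0.015], [0, 0, -0.018], [0, 0, -0.02], [0, 0, -0.02], [0, 0, -0.02]], dr=[[0, 0, 0], [0, 0, 0], [0, 0, 0], [0, 0, 0], [0, 0, 0], [0, 0, 0], [0, 0, 0], [0, 0, 0], [0, 0, 0], [0, 0, 0]], claw=[0.4, 0.4, 0.4, 0.4, 0.4, 0.4, 0.4, 0.4, 0.4, 0.4])

```text
time_s: 12.0
tcp_pos: [0.5621, -0.2033, 0.0945]
eef_rot: [-180.0, 0.0, 13.5]
contact_force: [-0.2, 0.7, -0.4]
gripper_width: 0.0577
gripper_force: 60.0
```

Run:
```python
from h import *
np.set_printoptions(precision=4,suppress=True)
s=r.get_state();print(s['time_s'],s['tcp_pos'],s['eef_rot'],s['contact_force'])
c=cap('wrist');W=cloud(c)
for z0,z1 in((.074,.1),(.104,.14)):
    p,col=rect(c,W,np.array((.5,-.26)),np.array((.63,-.14)),z0,z1); m=col.max(1).astype(int)-col.min(1)
    for q,n in((p[m<45],'white'),(p[m>45],'wood')):
        if len(q)>5: print(n,len(q),cv2.minAreaRect(q[:,:2].astype(np.float32)),np.percentile(q[:,2],[10,50,90]))
```

```text
12.0 [ 0.5621 -0.2033  0.0945] [-179.9971    0.0023   13.4718] [-0.1649  0.7046 -0.3554]
white 2182 ((0.5793460011482239, -0.19984444975852966), (0.025855934247374535, 0.08738372474908829), 15.048653602600098) [0.0785 0.0797 0.0808]
wood 386 ((0.5782660841941833, -0.19967006146907806), (0.023745855316519737, 0.06480523198843002), 16.343942642211914) [0.0922 0.0957 0.099 ]
white 2197 ((0.5614941120147705, -0.20389112830162048), (0.023699533194303513, 0.09294790774583817), 13.364314079284668) [0.1077 0.1187 0.1369]
wood 8538 ((0.5639334917068481, -0.2036830484867096), (0.05346207693219185, 0.05756457895040512), 13.978899955749512) [0.1173 0.1187 0.1195]
```

The lid is off: the only load is its own weight, and the shoulder is still at 79.7 mm. I'll raise it 26 mm more.

Emit:
jog_arm(travel=[[0, 0, -0.006], [0, 0, -0.014], [0, 0, -0.024], [0, 0, -0.034], [0, 0, -0.044], [0, 0, -0.05], [0, 0, -0.052], [0, 0, -0.052], [0, 0, -0.052], [0, 0, -0.052]], dr=[[0, 0, 0], [0, 0, 0], [0, 0, 0], [0, 0, 0], [0, 0, 0], [0, 0, 0], [0, 0, 0], [0, 0, 0], [0, 0, 0], [0, 0, 0]], claw=[0.4, 0.4, 0.4, 0.4, 0.4, 0.4, 0.4, 0.4, 0.4, 0.4])

```text
time_s: 13.3
tcp_pos: [0.562, -0.2033, 0.1204]
eef_rot: [-180.0, 0.0, 13.5]
contact_force: [-0.2, -1.4, -0.5]
gripper_width: 0.0579
gripper_force: 60.0
```

Run:
```python
from h import *
np.set_printoptions(precision=4,suppress=True)
s=r.get_state();print(s['time_s'],s['tcp_pos'],s['eef_rot'],s['contact_force'])
c=cap('side');cv2.imwrite('pics/s6.png',cv2.resize(c['pixels'][160:390,260:480,::-1],None,fx=3,fy=2.6))
c=cap('wrist');W=cloud(c)
p,col=rect(c,W,np.array((.5,-.26)),np.array((.63,-.14)),.074,.084);print(len(p),np.median(p[:,2]))
p,col=rect(c,W,np.array((.53,-.24)),np.array((.59,-.17)),.139,.152);A=np.c_[p[:,:2],np.ones(len(p))];print(len(p),np.median(p[:,2]),np.linalg.lstsq(A,p[:,2],rcond=None)[0])
```

```text
13.3 [ 0.562  -0.2033  0.1204] [-179.9948    0.0136   13.4697] [-0.2464 -1.4318 -0.5163]
2032 0.07969299105449663
8480 0.14467405362205388 [-0.0089 -0.0022  0.1492]
```

View pics/s6.png

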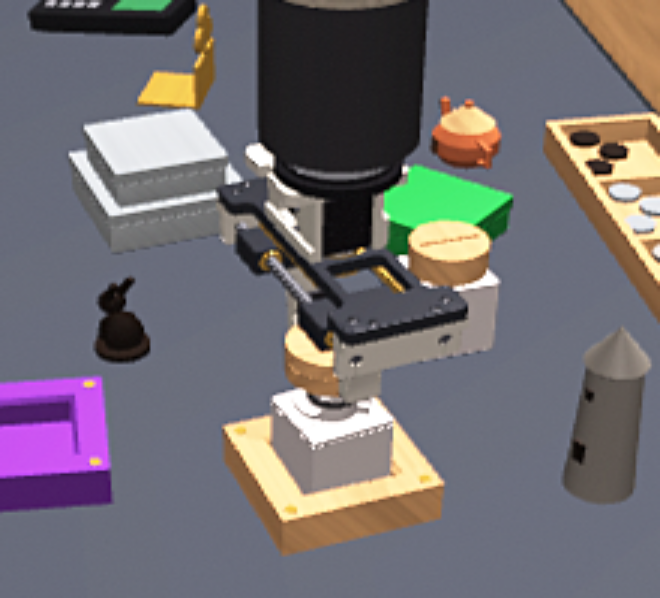

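The picture shows the open caddy seated in the block at (330,440), with the lid held level above its neck at (320,360) and everything else in place.

```bash
python3 -c "
from plant import r
print(r.close_job())"
```

```text
the job is handed in; nothing more can be done
None
```

Job handed in at about 13 s, with no verdict returned: the caddy sits seated in the beech block, its lid unscrewed and held level about 22 mm above the mouth, and nothing else looked moved in the last picture.

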